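# Snap the clip-on bench lamp onto its bar

### The arm

A 6-joint arm with a two-finger parallel gripper is mounted at the origin on the work surface. World frame = base frame: x ahead of the robot, y to its left, z up, the work surface at z = 0. Lengths are in m, angles in rad, forces in N, time in s.
With the tool pointing down it reaches from about 0.325 to 0.775 m from the base axis. Payload 5.5 kg.
Tool frame: the origin (TCP) lies between the finger pads; the fingertips stand 19 mm ahead of it and the grasp point (between the pads) is the TCP; z points along the fingers, y is the direction in which the jaws open and shut (so a half turn about z gives the same grasp; the last joint's range is limited). The gripper opens to 85 mm and grips with 20 to 120 N. Pads are 22 mm wide; open, the fingers measure 114 mm over their backs; the gripper's body (76 mm by 85 mm) begins 54 mm behind the grasp point. The pads swing forward as they close: fully open they stand 13 mm farther back than shut.
Start: joints at [1.233, 0.091, 1.231, -0, 1.82, -0.057], TCP at [0.166, 0.577, 0.25] pointing down, gripper open.
Joint ranges: [-2.87, 2.87], [-0.86, 2.18], [0.17, 2.46], [-1.51, 4.65], [0.06, 2.69], [-2.65, 2.65]. Speed limits (rad/s): [2.57, 2.57, 3.01, 3.14, 3.14, 3.14].

### API

Orientations are given as a 3x3 rotation matrix whose columns are the frame's x, y, z axes.
In Python, from cell import telemetry, optics, workorder gives the robot as it stands. The module is installed in compiled form; this text tells all that it offers.
- The arm moves only by the shell command python3 -m jog 'ROWS'. ROWS is JSON, a list of rows, each an object with "angular": the turn, a rotation vector about the tool's x, y, z each as a share of 0.08 rad, from -1 to 1, a list of three; "linear": the shift along the tool's x, y, z each as a share of 2 cm, from -1 to 1, a list of three; "grip": the gripper command: -1 is fully open, 1 is shut, values between are in proportion. A call has 1 to 20 rows; each row shifts and turns the pose as measured when the row begins, along the tool's axes as they then stand; what a row does not reach is not made up. A row lasts 1/10 s, in which the tool goes at most 50 mm and 8.59 degrees, less where a joint would pass 70% of its speed; a pose out of reach is approached as far as the arm can. A call with a number of a shift or a turn outside -1 to 1 is refused whole. A call with a gripper value outside its range is refused whole. The fingers move at their own pace and stop on an object; the grip force is fixed at half the most. Time passes only in rows, so rows that do not move let the fingers close. It gives the time, the measured TCP pose, the force and the opening at its end, in the units of the state.
- telemetry.state(): the state, without advancing time (a new reading comes with each control period).
- optics.get_image(name): name is "scene" or "top"; returns a dict with "frame" (400x640x3 uint8, red, green, blue), "camera_matrix" (3x3 intrinsics, pixels), "rvec" (rotation vector, rad) and "tvec" (3), from world to camera coordinates, as OpenCV has them. Camera axes: x right, y down, z forward; pixel columns grow to the right and rows downward; lengths in m; the calibration is good to about 2 mm. A picture is of the moment at which its call begins. There is no depth.
- workorder.finish_job(): hands the job in, once; it reports no verdict.
The state is a dict: "time": time; "joints": joint angles; "joint_vel": joint speeds; "effort": joint torques, N m; "position": TCP position; "eef_rot": TCP orientation; "wrist_force": force on the tool from outside, world axes, zero at the start; "ft_torque": the same for the moment, N m; "grip_width": finger opening in m.
Only numpy, scipy, OpenCV 4.12 (cv2) and the standard library are available. Lean on these libraries where they do the work, as an engineer would, in place of code of your own. Each camera call takes 0.05 s, during which the arm holds its last target.

### The job

Clip the small lamp onto the stand's horizontal bar: set its open clip over the middle of the bar and press straight down until both sprung arms have snapped past the bar and it is fully home. Then slide it along the bar until you feel it butt against the collar with a definite few newtons, then let go, leaving it upright and clipped on there. Work gently: never more than 25 N on the bar or 12 N on the collar, and leave the spool, jar and screwdriver where they are.

Things in the scene. Friction and masses are not known exactly. Their poses are not given: they have to be found in the camera images.
- lamp_grip (a point): centre of the lamp's grey housing: a block 76 mm long (its y), 30 wide (x), 36 tall (z, up), white windows at both ends. Under it hangs a white clip of two sprung arms (36 mm long in y, to 43.5 mm below this point), open at the bottom; it stands on the arm tips on the bench. Same both ways round; about 0.14 kg. Grip across the 30 mm; the arms stay within this width.
- lamp_seat (a point): where the bar's axis lies in the clip when fully home: 26 mm below lamp_grip, same axes. The clip's mouth, 17.5 mm lower, is 17 mm wide; 7 mm below this point the arms narrow to 9.5 mm and must spring over the 16 mm bar. Pressing on takes 10 to 19 N: the force rises, drops at the snap, and rises again when the bar meets the housing.
- bar_mid (a point): middle of the axis of the round steel bar: 16 mm diameter, level, along this frame's y (z up), about 130 mm above the bench, on posts 120 mm either side. Its ends ride in sprung mounts: it gives straight down under load, 1.5 mm per N after a first 1 N, at most 32 mm, and springs back, damped (60 N per m/s): press slowly, or the snap slaps.
- collar_face (a point): centre of the stop collar's face: an aluminium ring, 36 mm diameter, 14 mm thick, fixed on the bar 85 mm from its middle at the -y end; the face looks to the middle (+y). The end of the lamp's housing (38 mm from its middle) butts on it. The clipped lamp drags with 3 to 7 N when slid, more if still pressed down.
- spool: bystander: metal solder spool, 52 mm diameter, 42 mm tall, standing; origin at the centre of its underside
- jar: bystander: small amber jar, 40 mm diameter, 45 mm tall; origin at the centre of its underside
- driver: bystander: screwdriver 150 mm long lying on the bench; origin at its underside, its x along its length
Mind the look-alikes: they are no part of the job. Leave any turquoise or yellow look-alike of the part that bears lamp_grip alone.

How it is judged:
On the way, in this order (a step that is already met when the one before it is completed fails the run):
1. the lamp is snapped fully home on the bar, within 15 mm of the bar's middle (z of lamp_seat in the frame of bar_mid between -0.0025 and 0.0025 m and x of lamp_seat in the frame of bar_mid between -0.0025 and 0.0025 m and y of lamp_seat in the frame of bar_mid between -0.015 and 0.015 m and angle between lamp_seat's own z axis and vertical below 0.35 rad), for 0.2 s.
2. the lamp, on the bar, presses against the collar with more than 2 N (contact force between lamp and bar_c3 above 2 N and distance between lamp_seat and bar_mid below 0.05 m and z of lamp_seat in the frame of bar_mid below 0.0025 m), for 0.1 s.
At the end, for the whole second after the job is handed in: The lamp is released and at rest, clipped on the bar (seat within 2.5 mm of the bar's axis across and in height), its end within 3 mm of the collar's face, upright within 20 degrees (z of lamp_seat in the frame of bar_mid between -0.0025 and 0.0025 m and x of lamp_seat in the frame of bar_mid between -0.0025 and 0.0025 m and y of lamp_seat in the frame of bar_mid between -0.05 and -0.044 m and angle between the y axis of lamp_seat and the y axis of bar_mid, either way round below 0.08 rad and angle between lamp_seat's own z axis and vertical below 0.35 rad and linear speed of lamp below 0.01 m/s); the robot touches nothing.
It fails at once if more than 25 N between lamp and bar (contact force between lamp and bar above 25 N).
It fails at once if more than 12 N between lamp and collar (contact force between lamp and bar_c3 above 12 N).
It fails at once if the spool is shifted by more than 20 mm (distance of spool from where it was at the start of the episode above 0.02 m).
It fails at once if the jar is shifted by more than 20 mm (distance of jar from where it was at the start of the episode above 0.02 m).
It fails at once if the screwdriver is shifted by more than 20 mm (distance of driver from where it was at the start of the episode above 0.02 m).
It also fails if it takes over 69 s, if anything falls off the work surface, if the arm or the gripper's body presses on something with over 40 N, if the wrist force passes 120 N, or if a joint passes its speed limit or range.

## Working session

There is one attempt and no reset: what is moved stays moved. The work goes in short steps, Python scripts to look and compute and a shell command to move; the robot and the scene stay as the last step left them, time stands still between calls to the robot, and variables do not carry over. Pictures are saved under pics/ and viewed, and the job is handed in when it is done.

```bash
mkdir -p pics; python3 - <<'E'
from cell import telemetry, optics
import cv2,pickle
s=telemetry.state()
for k,v in s.items(): print(k,v)
for n in("scene","top"):
    d=optics.get_image(n); cv2.imwrite(f"pics/{n}0.png",d["frame"][:,:,::-1]); pickle.dump(d,open(f"{n}0.pkl","wb"))
    print(n,d["camera_matrix"],d["rvec"],d["tvec"])
E
```

```text
time 0.0
joints [ 1.23330940e+00  9.18942003e-02  1.23194233e+00  2.46662737e-05
  1.81981200e+00 -5.67114944e-02]
joint_vel [ 1.08571208e-03 -3.15927362e-04  8.89705193e-04 -4.73650493e-05
  1.42250491e-03  1.85576952e-05]
effort [-1.79521747e-03 -4.58710134e+01 -4.18036330e+01 -3.68092594e-05
  1.07949047e-02  1.48234381e-05]
position [0.16617461 0.57625687 0.24909781]
eef_rot [[-9.60842482e-01  2.77094262e-01 -7.03292306e-04]
 [ 2.77095119e-01  9.60840550e-01 -1.93198867e-03]
 [ 1.40408792e-04 -2.05121565e-03 -9.99997886e-01]]
wrist_force [0.7909743  0.60781285 0.44657606]
ft_torque [-0.03390818 -0.00334903  0.01941017]
grip_width 0.08557106046671575
scene [[362.7275655    0.         325.45370918]
 [  0.         362.7275655  201.51374025]
 [  0.           0.           1.        ]] [ 0.70184157  2.71567359 -0.99802313] [ 0.43993386 -0.14674469  1.21261524]
top [[408.57666961   0.         315.58219204]
 [  0.         408.57666961 204.35617481]
 [  0.           0.           1.        ]] [ 2.09610249 -2.09862987  0.23487115] [0.03036335 0.55636003 0.80223871]
```

View pics/scene0.png

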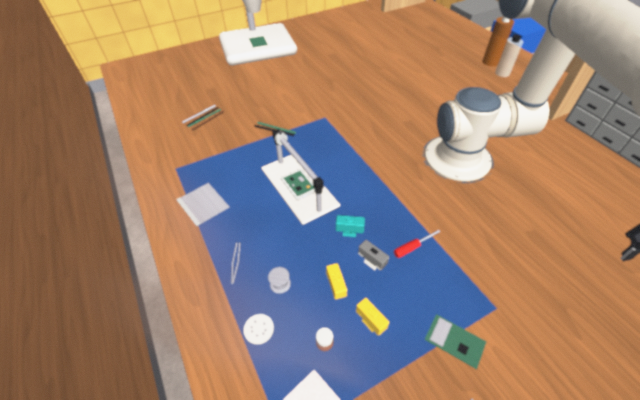

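View pics/top0.png

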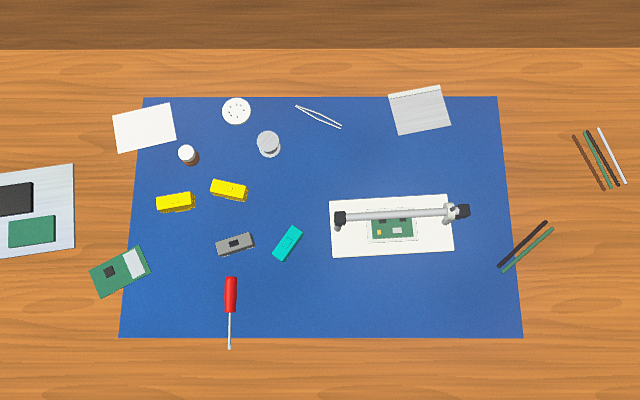

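```bash
cat > h.py <<'E'
import cv2,numpy as np,pickle
def load(n): return pickle.load(open(n,"rb"))
def ray(d,uv):
    R=cv2.Rodrigues(np.array(d["rvec"]))[0];t=np.array(d["tvec"]).ravel()
    v=np.linalg.inv(d["camera_matrix"])@np.array([uv[0],uv[1],1.]); return -R.T@t, R.T@v
def onz(d,uv,z):
    c,v=ray(d,uv); return c+v*(z-c[2])/v[2]
def proj(d,p):
    return cv2.projectPoints(np.array(p,float).reshape(-1,3),np.array(d["rvec"]),np.array(d["tvec"]),d["camera_matrix"],None)[0].reshape(-1,2)
def tri(d1,u1,d2,u2):
    c1,v1=ray(d1,u1);c2,v2=ray(d2,u2);A=np.stack([v1,-v2],1)
    s=np.linalg.lstsq(A,c2-c1,rcond=None)[0];p,q=c1+v1*s[0],c2+v2*s[1]
    return (p+q)/2,np.linalg.norm(p-q)
E
python3 - <<'E'
from h import *
t=load("top0.pkl");s=load("scene0.pkl")
print("cams",ray(t,(0,0))[0],ray(s,(0,0))[0])
print("lamp",onz(t,(235,243),.06)); print("bar ends",onz(t,(345,217),.13),onz(t,(448,211),.13))
for n,d,b in(("top",t,(195,190,290,350)),("top2",t,(320,180,480,265)),("sc",s,(320,200,450,290)),("sc2",s,(240,110,350,230))):
    x0,y0,x1,y1=b; im=d["frame"][y0:y1,x0:x1,::-1]; k=min(800//(x1-x0),600//(y1-y0)); print(n,k)
    cv2.imwrite(f"pics/c_{n}.png",cv2.resize(im,None,fx=k,fy=k,interpolation=cv2.INTER_CUBIC))
E
```

```text
cams [0.35962369 0.02453958 0.90780724] [0.81148611 0.5755171  0.8341354 ]
lamp [0.47485448 0.19796401 0.06      ]
bar ends [ 0.51573251 -0.0277668   0.13      ] [ 0.52727201 -0.22805257  0.13      ]
top 3
top2 5
sc 6
sc2 5
```

View crops.

View pics/c_top.png

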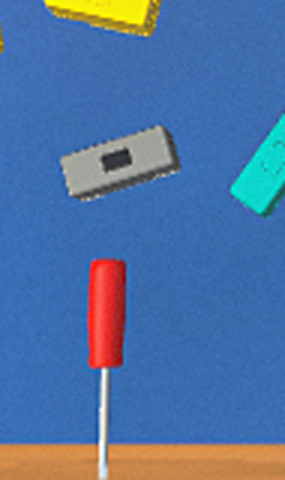

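View pics/c_top2.png

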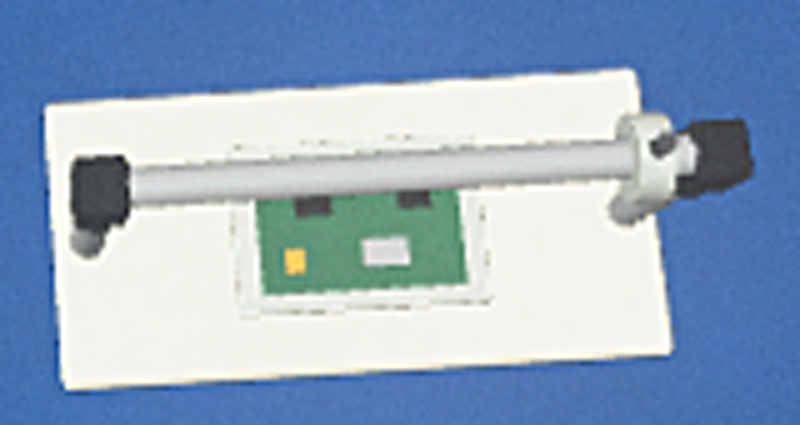

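View pics/c_sc.png

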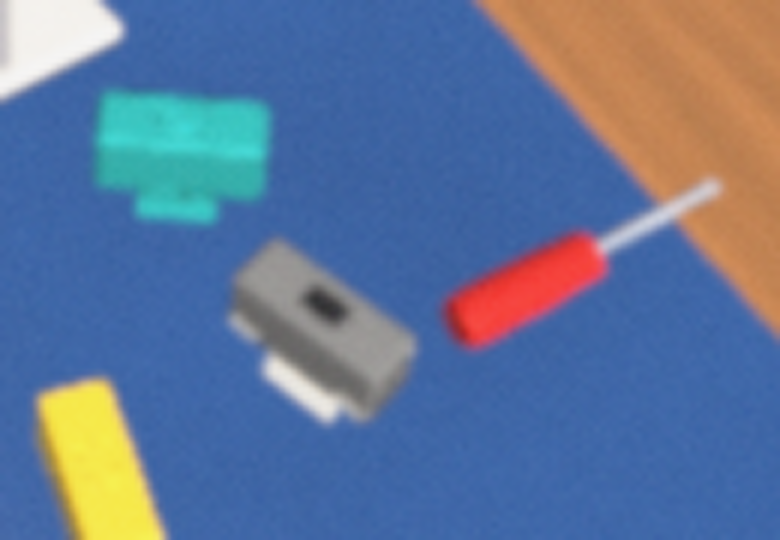

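View pics/c_sc2.png

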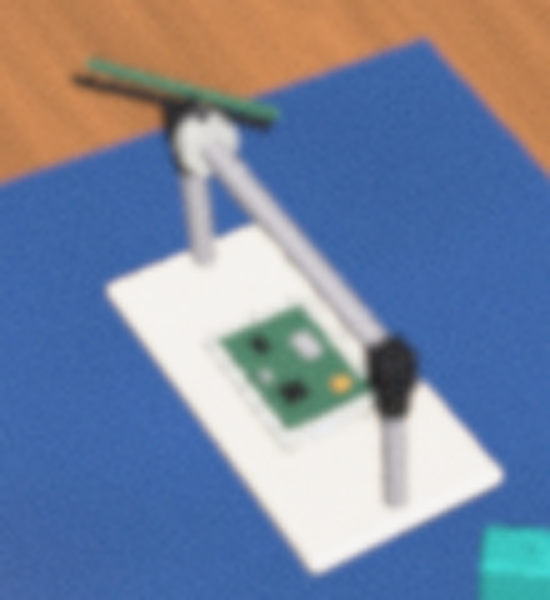

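```bash
cat > fit.py <<'E'
from h import *
from scipy.optimize import minimize
def box(p,L=(.030,.076,.036)):
    x,y,z,a=p; R=np.array([[np.cos(a),-np.sin(a),0],[np.sin(a),np.cos(a),0],[0,0,1]])
    C=np.array([[i,j,k] for i in(-.5,.5) for j in(-.5,.5) for k in(-.5,.5)])*L
    return C@R.T+[x,y,z]
def sil(d,p,b,S=8,L=(.030,.076,.036)):
    q=proj(d,box(p,L)); x0,y0,x1,y1=b; m=np.zeros(((y1-y0)*S,(x1-x0)*S),np.uint8)
    h=cv2.convexHull(((q+.5-[x0,y0])*S).astype(np.float32)).astype(int); cv2.fillConvexPoly(m,h,1)
    return cv2.resize(m.astype(np.float32),(x1-x0,y1-y0),interpolation=cv2.INTER_AREA)
def mask(d,b):
    # soft coverage: grey against blue, by saturation
    x0,y0,x1,y1=b; f=d["frame"][y0:y1,x0:x1].astype(float)
    bl=f[...,2]-f[...,0]
    bg=np.median(bl); return np.clip(1-bl/bg,0,1)
E
python3 - <<'E'
from fit import *
t=load("top0.pkl");s=load("scene0.pkl")
bt=(208,226,262,264); bs=(352,234,396,274)
mt,ms=mask(t,bt),mask(s,bs)
x0,y0,x1,y1=bs; v=s["frame"][y0:y1,x0:x1].min(2); 
for n,m in(("mt",mt),("ms",ms)): cv2.imwrite(f"pics/{n}.png",cv2.resize((m*255).astype(np.uint8),None,fx=10,fy=10,interpolation=0))
ok=(v<165)
def cost(p,which):
    p=[p[0],p[1],.0435,p[2]]
    c=0
    if 't' in which: c+=np.abs(sil(t,p,bt)-mt).sum()
    if 's' in which: c+=(np.abs(sil(s,p,bs)-ms)*ok).sum()
    return c
for w in('t','s','ts'):
    best=min((minimize(cost,[.475,.198,a],args=(w,),method="Nelder-Mead",options=dict(initial_simplex=[[.475,.198,a],[.482,.198,a],[.475,.205,a],[.475,.198,a+.1]],xatol=1e-5)) for a in(.2,.33,.45)),key=lambda r:r.fun)
    print(w,best.x,best.fun)
# bar profiles
g=t["frame"].astype(int)
for u in(350,365,380,395,410,425,440): print(u,[tuple(g[r,u]) [0] for r in range(203,228)])
E
```

```text
t [0.4746541  0.2007026  0.31104598] 40.39709051724138
s [0.47422437 0.19896023 0.306025  ] 67.544375
ts [0.47461758 0.20042995 0.31019519] 112.56387931034482
350 [np.int64(244), np.int64(244), np.int64(244), np.int64(244), np.int64(243), np.int64(243), np.int64(242), np.int64(243), np.int64(245), np.int64(250), np.int64(174), np.int64(190), np.int64(210), np.int64(216), np.int64(216), np.int64(206), np.int64(185), np.int64(163), np.int64(212), np.int64(250), np.int64(245), np.int64(244), np.int64(243), np.int64(243), np.int64(244)]
365 [np.int64(244), np.int64(243), np.int64(242), np.int64(243), np.int64(243), np.int64(245), np.int64(245), np.int64(232), np.int64(224), np.int64(178), np.int64(186), np.int64(209), np.int64(214), np.int64(217), np.int64(210), np.int64(194), np.int64(166), np.int64(218), np.int64(254), np.int64(248), np.int64(247), np.int64(246), np.int64(247), np.int64(246), np.int64(245)]
380 [np.int64(243), np.int64(244), np.int64(244), np.int64(244), np.int64(244), np.int64(214), np.int64(240), np.int64(236), np.int64(182), np.int64(189), np.int64(208), np.int64(21
[... 999 characters left out ...]
245), np.int64(247), np.int64(217), np.int64(169), np.int64(196), np.int64(213), np.int64(216), np.int64(211), np.int64(201), np.int64(178), np.int64(167), np.int64(255), np.int64(248), np.int64(245), np.int64(245), np.int64(244), np.int64(245), np.int64(244), np.int64(244), np.int64(244), np.int64(244), np.int64(244)]
440 [np.int64(245), np.int64(244), np.int64(244), np.int64(247), np.int64(252), np.int64(156), np.int64(199), np.int64(212), np.int64(215), np.int64(215), np.int64(200), np.int64(180), np.int64(154), np.int64(237), np.int64(249), np.int64(246), np.int64(246), np.int64(248), np.int64(249), np.int64(249), np.int64(247), np.int64(245), np.int64(245), np.int64(244), np.int64(244)]
```

```bash
python3 - <<'E'
import cv2,numpy as np
a=cv2.imread("pics/mt.png");b=cv2.imread("pics/ms.png")
h=max(a.shape[0],b.shape[0]);o=np.zeros((h,a.shape[1]+b.shape[1],3),np.uint8);o[:a.shape[0],:a.shape[1]]=a;o[:b.shape[0],a.shape[1]:]=b
cv2.imwrite("pics/m.png",cv2.resize(o,None,fx=.8,fy=.8))
E
```

```text
(no output)
```

View pics/m.png

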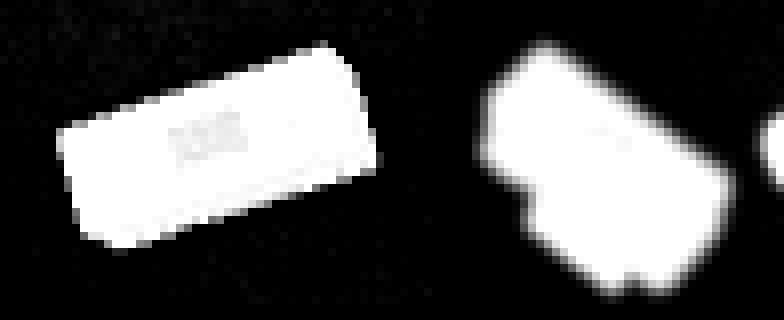

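```bash
python3 - <<'E'
from h import *
t=load("top0.pkl");s=load("scene0.pkl")
z=.13
a,b=onz(t,(350,216.75),z),onz(t,(440,211.55),z); u=(a-b)/np.linalg.norm(a-b); print(a,b,u,"yaw",np.arctan2(-u[0],u[1]))
for n,p in(("Lmount",(340,218)),("Lin",(346,217)),("Rmount",(464,211)),("collar",(444.5,211.3))):
    q=onz(t,p,z); print(n,q,(q-a)@u)
# mid via collar
q=onz(t,(444.5,211.3),z); q=a+u*((q-a)@u); mid=q+.085*u; print("mid by collar",mid)
for z in(.125,.13,.135):
    a,b=onz(t,(350,216.75),z),onz(t,(440,211.55),z); print(z,proj(s,[a,b]))
x0,y0,x1,y1=270,125,335,195
im=cv2.resize(s["frame"][y0:y1,x0:x1,::-1],None,fx=8,fy=8,interpolation=cv2.INTER_CUBIC)
z=.13;a,b=onz(t,(350,216.75),z),onz(t,(440,211.55),z)
pp=(proj(s,[a,b])+.5-[x0,y0])*8
cv2.line(im,tuple(pp[0].astype(int).tolist()),tuple(pp[1].astype(int).tolist()),(0,0,255),1)
cv2.imwrite("pics/barline.png",im)
E
```

```text
[ 0.5162101  -0.03747115  0.13      ] [ 0.52620738 -0.21245892  0.13      ] [-0.05703831  0.99837199  0.        ] yaw 0.057069282907580086
Lmount [ 0.51377267 -0.01804285  0.13      ] 0.01953570054696511
Lin [ 0.51572914 -0.02970585  0.13      ] 0.007780092950028428
Rmount [ 0.52721511 -0.2590763   0.13      ] -0.22187207917361368
collar [ 0.52668819 -0.22122113  0.13      ] -0.18404848274672114
mid by collar [ 0.52185966 -0.13635839  0.13      ]
0.125 [[313.45759025 179.24893005]
 [282.99052961 143.00765817]]
0.13 [[313.79637788 177.92350588]
 [283.37059829 141.88674133]]
0.135 [[314.13776674 176.58790504]
 [283.75376453 140.756689  ]]
```

View pics/barline.png

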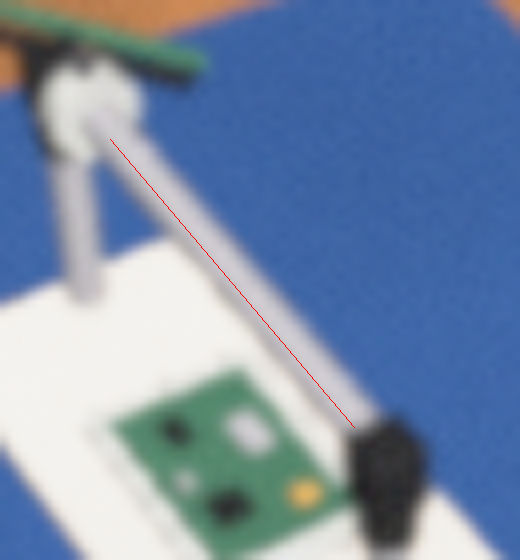

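```bash
python3 -m jog '[{"angular":[0,0,0],"linear":[-1,-0.69,0],"grip":-1},{"angular":[0,0,0],"linear":[-1,-0.69,0],"grip":-1},{"angular":[0,0,0],"linear":[-1,-0.69,0],"grip":-1},{"angular":[0,0,0],"linear":[-1,-0.69,0],"grip":-1},{"angular":[0,0,0],"linear":[-1,-0.69,0],"grip":-1},{"angular":[0,0,0],"linear":[-1,-0.69,0],"grip":-1},{"angular":[0,0,0],"linear":[-1,-0.69,0],"grip":-1},{"angular":[0,0,0],"linear":[-1,-0.69,0],"grip":-1},{"angular":[0,0,0],"linear":[-1,-0.69,0],"grip":-1},{"angular":[0,0,0],"linear":[-1,-0.69,0],"grip":-1},{"angular":[0,0,0],"linear":[-1,-0.69,0],"grip":-1},{"angular":[0,0,0],"linear":[-1,-0.69,0],"grip":-1},{"angular":[0,0,0],"linear":[-1,-0.69,0],"grip":-1},{"angular":[0,0,0],"linear":[-1,-0.69,0],"grip":-1},{"angular":[0,0,0],"linear":[-1,-0.69,0],"grip":-1},{"angular":[0,0,0],"linear":[-1,-0.69,0],"grip":-1},{"angular":[0,0,0],"linear":[-1,-0.69,0],"grip":-1},{"angular":[0,0,0],"linear":[-1,-0.69,0],"grip":-1}]'
python3 -m jog '[{"angular":[0,0,1],"linear":[0,0,0],"grip":-1},{"angular":[0,0,1],"linear":[0,0,0],"grip":-1},{"angular":[0,0,1],"linear":[0,0,0],"grip":-1},{"angular":[0,0,1],"linear":[0,0,0],"grip":-1},{"angular":[0,0,1],"linear":[0,0,0],"grip":-1},{"angular":[0,0,1],"linear":[0,0,0],"grip":-1},{"angular":[0,0,1],"linear":[0,0,0],"grip":-1},{"angular":[0,0,1],"linear":[0,0,0],"grip":-1},{"angular":[0,0,1],"linear":[0,0,0],"grip":-1},{"angular":[0,0,1],"linear":[0,0,0],"grip":-1},{"angular":[0,0,1],"linear":[0,0,0],"grip":-1},{"angular":[0,0,0.5],"linear":[0,0,0],"grip":-1},{"angular":[0,0,0],"linear":[0,0,0],"grip":-1}]'
cat > st.py <<'E'
# usage: st.py x y z yaw(of tool y axis): prints tool-frame units still needed
import sys,numpy as np; from cell import telemetry
s=telemetry.state(); R=np.array(s["eef_rot"]); p=np.array(s["position"])
print("t",round(s["time"],2),"p",p.round(4),"yaw",round(np.arctan2(R[1,1],R[0,1]),4),"tilt",R[2].round(4),"F",np.round(s["wrist_force"],2),"T",np.round(s["ft_torque"],3),"w",round(s["grip_width"],4))
if len(sys.argv)>4:
    g=np.array(list(map(float,sys.argv[1:4]))); print("lin units",(R.T@(g-p)/.02).round(3),"ang z units",round(-(float(sys.argv[4])-np.arctan2(R[1,1],R[0,1]))/.08,3))
    import cv2; y=float(sys.argv[4]); G=np.array([[np.sin(y),np.cos(y),0],[-np.cos(y),np.sin(y),0],[0,0,-1]]).T
    G=np.stack([[-np.sin(-y) if 0 else np.sin(y),-np.cos(y),0],[np.cos(y),np.sin(y),0],[0,0,-1]],1)
    G[:,0]=np.cross(G[:,1],G[:,2]); print("ang vec units",(cv2.Rodrigues(R.T@G)[0].ravel()/.08).round(3))
E
python3 st.py .4746 .2004 .12 .310
```

```text
time: 1.9
position: [0.4499, 0.2246, 0.2394]
eef_rot: [[-0.962, 0.271, -0.013], [0.271, 0.962, -0.015], [0.008, -0.018, -1.0]]
wrist_force: [-0.3, 0.8, 0.3]
grip_width: 0.0853
time: 3.2
position: [0.45, 0.22, 0.2315]
eef_rot: [[-0.325, 0.945, -0.025], [0.946, 0.325, -0.021], [-0.012, -0.031, -0.999]]
wrist_force: [-0.0, -0.1, -0.6]
grip_width: 0.0854
t 3.2 p [0.45   0.22   0.2315] yaw 0.3311 tilt [-0.0117 -0.0309 -0.9995] F [-0.04 -0.06 -0.57] T [ 0.017  0.028 -0.006] w 0.0854
lin units [-1.261  1.017  5.562] ang z units 0.264
ang vec units [-0.385  0.151  0.266]
```

```bash
python3 -m jog '[{"angular":[-0.39,0.15,0.27],"linear":[-0.63,0.51,0.9],"grip":-1},{"angular":[0,0,0],"linear":[-0.63,0.51,0.9],"grip":-1},{"angular":[0,0,0],"linear":[0,0,0.9],"grip":-1},{"angular":[0,0,0],"linear":[0,0,0.9],"grip":-1},{"angular":[0,0,0],"linear":[0,0,0.9],"grip":-1},{"angular":[0,0,0],"linear":[0,0,0.7],"grip":-1},{"angular":[0,0,0],"linear":[0,0,0],"grip":-1}]'; python3 st.py .4746 .2004 .0465 .310
```

```text
time: 3.9
position: [0.4774, 0.2014, 0.1223]
eef_rot: [[-0.312, 0.95, 0.0], [0.95, 0.312, 0.001], [0.0, 0.0, -1.0]]
wrist_force: [0.3, 0.4, -0.9]
grip_width: 0.0854
t 3.9 p [0.4774 0.2014 0.1223] yaw 0.3176 tilt [ 5.e-04  3.e-04 -1.e+00] F [ 0.28  0.39 -0.9 ] T [-0.027  0.008  0.01 ] w 0.0854
lin units [-3.000e-03 -1.500e-01  3.791e+00] ang z units 0.096
ang vec units [ 0.003 -0.006  0.096]
```

```bash
python3 -m jog '[{"angular":[0,0,0.1],"linear":[0,-0.15,0.7],"grip":-0.4},{"angular":[0,0,0],"linear":[0,0,0.8],"grip":-0.4},{"angular":[0,0,0],"linear":[0,0,0.8],"grip":-0.4},{"angular":[0,0,0],"linear":[0,0,0.8],"grip":-0.4},{"angular":[0,0,0],"linear":[0,0,0.6],"grip":-0.4},{"angular":[0,0,0],"linear":[0,0,0],"grip":-0.4}]'; python3 st.py .4746 .2004 .0465 .310
python3 - <<'E'
from cell import optics
import cv2,pickle,numpy as np
a=optics.get_image("top");pickle.dump(a,open("top1.pkl","wb"));b=optics.get_image("scene");pickle.dump(b,open("scene1.pkl","wb"))
A=cv2.resize(a["frame"][190:300,170:300],None,fx=3,fy=3);B=cv2.resize(b["frame"][190:300,310:440],None,fx=3,fy=3)
cv2.imwrite("pics/g1.png",np.hstack([A,B])[:,:,::-1])
E
```

```text
time: 4.5
position: [0.4764, 0.2014, 0.048]
eef_rot: [[-0.308, 0.951, 0.005], [0.951, 0.308, 0.002], [0.001, 0.006, -1.0]]
wrist_force: [-0.3, -0.0, -0.4]
grip_width: 0.0597
t 4.5 p [0.4764 0.2014 0.048 ] yaw 0.3128 tilt [ 6.0e-04  5.6e-03 -1.0e+00] F [-0.25 -0.04 -0.42] T [-0.042  0.024 -0.07 ] w 0.0597
lin units [-0.02  -0.1    0.073] ang z units 0.035
ang vec units [ 0.07  -0.008  0.035]
```

View pics/g1.png

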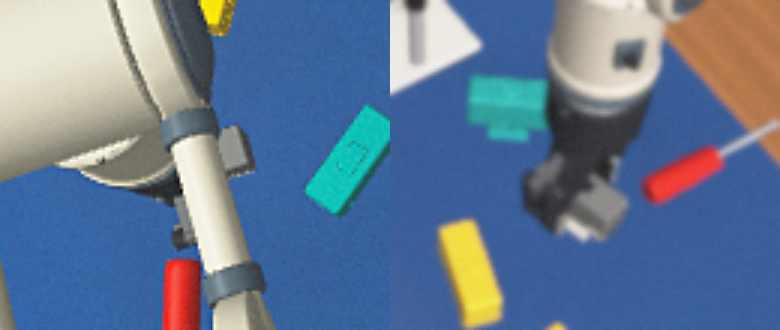

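The lamp (grey, right half near (600,205)) is between the fingers and the screwdriver is clear of them, so I'm closing the gripper.

```bash
python3 -m jog '[{"angular":[0.07,0,0.03],"linear":[0,-0.1,0.05],"grip":-0.4},{"angular":[0,0,0],"linear":[0,0,0],"grip":1},{"angular":[0,0,0],"linear":[0,0,0],"grip":1},{"angular":[0,0,0],"linear":[0,0,0],"grip":1},{"angular":[0,0,0],"linear":[0,0,0],"grip":1},{"angular":[0,0,0],"linear":[0,0,0],"grip":1},{"angular":[0,0,0],"linear":[0,0,0],"grip":1}]'; python3 st.py .4746 .2004 .2 .310
python3 -m jog '[{"angular":[0,0,0],"linear":[0,0,-0.5],"grip":1},{"angular":[0,0,0],"linear":[0,0,-0.9],"grip":1},{"angular":[0,0,0],"linear":[0,0,-0.9],"grip":1},{"angular":[0,0,0],"linear":[0,0,-0.9],"grip":1},{"angular":[0,0,0],"linear":[0,0,-0.9],"grip":1},{"angular":[0,0,0],"linear":[0,0,-0.9],"grip":1},{"angular":[0,0,0],"linear":[0,0,-0.9],"grip":1},{"angular":[0,0,0],"linear":[0,0,-0.9],"grip":1},{"angular":[0,0,0],"linear":[0,0,-0.9],"grip":1},{"angular":[0,0,0],"linear":[0,0,-0.9],"grip":1},{"angular":[0,0,0],"linear":[0,0,0],"grip":1}]'; python3 st.py .5219 -.1365 .21 .057
```

```text
time: 5.3
position: [0.4768, 0.2016, 0.052]
eef_rot: [[-0.305, 0.952, 0.007], [0.952, 0.305, 0.003], [0.001, 0.007, -1.0]]
wrist_force: [-0.1, 0.0, -1.0]
grip_width: 0.0289
t 5.3 p [0.4768 0.2016 0.052 ] yaw 0.3103 tilt [ 8.0e-04  7.1e-03 -1.0e+00] F [-0.05  0.04 -0.95] T [ 0.037 -0.11   0.017] w 0.0289
lin units [-0.017 -0.071 -7.4  ] ang z units 0.004
ang vec units [ 0.089 -0.01   0.004]
time: 6.4
position: [0.4744, 0.2006, 0.2365]
eef_rot: [[-0.305, 0.952, 0.007], [0.952, 0.305, 0.003], [0.001, 0.008, -1.0]]
wrist_force: [-0.6, 0.6, -0.5]
grip_width: 0.0292
t 6.4 p [0.4744 0.2006 0.2365] yaw 0.3104 tilt [ 8.0e-04  7.6e-03 -1.0e+00] F [-0.62  0.57 -0.47] T [-0.023  0.    -0.004] w 0.0292
lin units [-16.778  -2.898   1.289] ang z units 3.168
ang vec units [ 0.093 -0.022  3.168]
```

```bash
python3 -m jog '[{"angular":[0.09,0,0.8],"linear":[0,0,0],"grip":1},{"angular":[0,0,0.8],"linear":[0,0,0],"grip":1},{"angular":[0,0,0.8],"linear":[0,0,0],"grip":1},{"angular":[0,0,0.8],"linear":[0,0,0],"grip":1},{"angular":[0,0,0],"linear":[0,0,0],"grip":1}]'; python3 st.py .5219 -.1365 .235 .057
```

```text
time: 6.9
position: [0.4736, 0.2004, 0.2344]
eef_rot: [[-0.045, 0.999, -0.002], [0.999, 0.045, 0.0], [0.0, -0.002, -1.0]]
wrist_force: [0.1, 0.4, -1.9]
grip_width: 0.0291
t 6.9 p [0.4736 0.2004 0.2344] yaw 0.0449 tilt [ 4.0e-04 -2.3e-03 -1.0e+00] F [ 0.07  0.41 -1.86] T [ 0.014  0.031 -0.028] w 0.0291
lin units [-16.935   1.655  -0.042] ang z units -0.151
ang vec units [-0.029 -0.005 -0.151]
```

```bash
python3 -m jog '[{"angular":[0,0,-0.15],"linear":[-0.8,0.1,-0.04],"grip":1},{"angular":[0,0,0],"linear":[-1,0.1,-0.04],"grip":1},{"angular":[0,0,0],"linear":[-1,0.1,-0.04],"grip":1},{"angular":[0,0,0],"linear":[-1,0.1,-0.04],"grip":1},{"angular":[0,0,0],"linear":[-1,0.1,-0.04],"grip":1},{"angular":[0,0,0],"linear":[-1,0.1,-0.04],"grip":1},{"angular":[0,0,0],"linear":[-1,0.1,-0.04],"grip":1},{"angular":[0,0,0],"linear":[-1,0.1,-0.04],"grip":1},{"angular":[0,0,0],"linear":[-1,0.1,-0.04],"grip":1},{"angular":[0,0,0],"linear":[-1,0.1,-0.04],"grip":1},{"angular":[0,0,0],"linear":[-1,0.1,-0.04],"grip":1},{"angular":[0,0,0],"linear":[-1,0.1,-0.04],"grip":1},{"angular":[0,0,0],"linear":[-1,0.1,-0.04],"grip":1},{"angular":[0,0,0],"linear":[-1,0.1,-0.04],"grip":1},{"angular":[0,0,0],"linear":[-1,0.1,-0.04],"grip":1},{"angular":[0,0,0],"linear":[-0.6,0.1,-0.04],"grip":1},{"angular":[0,0,0],"linear":[0,0,0],"grip":1}]'; python3 st.py .5219 -.1365 .21 .057
```

```text
time: 8.6
position: [0.5262, -0.1159, 0.2356]
eef_rot: [[-0.092, 0.996, -0.018], [0.996, 0.092, 0.001], [0.003, -0.017, -1.0]]
wrist_force: [-0.1, -0.1, -1.8]
grip_width: 0.0292
t 8.6 p [ 0.5262 -0.1159  0.2356] yaw 0.0925 tilt [ 0.0026 -0.0174 -0.9998] F [-0.06 -0.1  -1.77] T [0.02  0.034 0.004] w 0.0292
lin units [-1.009 -0.285  1.282] ang z units 0.443
ang vec units [-0.218 -0.029  0.443]
```

```bash
python3 -m jog '[{"angular":[-0.22,-0.03,0.44],"linear":[-0.5,-0.14,0.6],"grip":1},{"angular":[0,0,0],"linear":[-0.5,-0.1,0.6],"grip":1},{"angular":[0,0,0],"linear":[0,0,0],"grip":1}]'; python3 st.py .5219 -.1365 .205 .057
python3 - <<'E'
from cell import optics
import cv2,pickle,numpy as np
a=optics.get_image("top");pickle.dump(a,open("top2.pkl","wb"));b=optics.get_image("scene");pickle.dump(b,open("scene2.pkl","wb"))
A=cv2.resize(a["frame"][170:270,330:460],None,fx=3,fy=3);B=cv2.resize(b["frame"][80:210,245:365],None,fx=4,fy=4,interpolation=cv2.INTER_CUBIC)
A=np.pad(A,((0,B.shape[0]-A.shape[0]),(0,0),(0,0)))[:, :320]
cv2.imwrite("pics/g2.png",np.hstack([A,B])[:,:,::-1])
E
```

```text
time: 8.9
position: [0.5225, -0.1351, 0.2101]
eef_rot: [[-0.06, 0.998, -0.0], [0.998, 0.06, 0.002], [0.002, -0.0, -1.0]]
wrist_force: [0.8, -0.1, -1.5]
grip_width: 0.0289
t 8.9 p [ 0.5225 -0.1351  0.2101] yaw 0.0602 tilt [ 1.7e-03 -3.0e-04 -1.0e+00] F [ 0.77 -0.06 -1.5 ] T [ 0.004 -0.018  0.012] w 0.0289
lin units [-0.067 -0.035  0.254] ang z units 0.041
ang vec units [-0.003 -0.021  0.041]
```

View pics/g2.png

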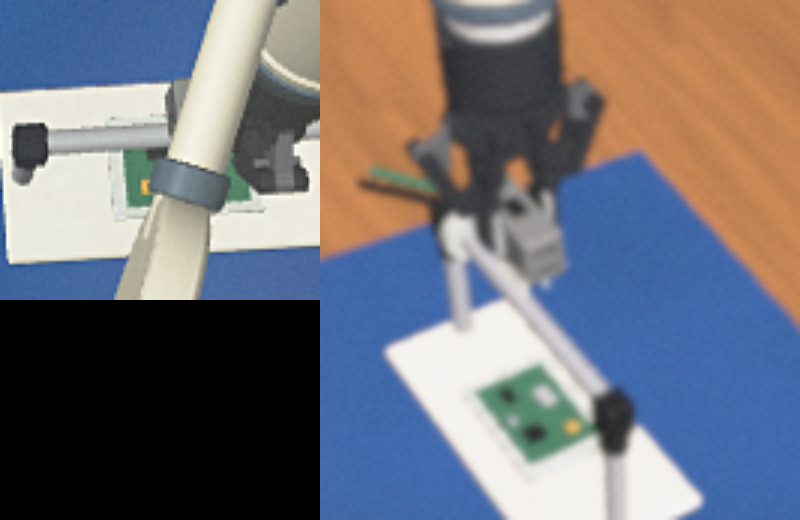

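```bash
python3 - <<'E'
from fit import *
s=load("scene2.pkl")
x0,y0,x1,y1=265,110,335,170;k=8
outs=[]
for off in(.0045,.0085):
    im=cv2.resize(s["frame"][y0:y1,x0:x1,::-1],None,fx=k,fy=k,interpolation=cv2.INTER_CUBIC)
    c=box([.5225,-.1351,.2101-off,.060]); q=((proj(s,c)+.5-[x0,y0])*k).astype(int)
    for i in range(8):
        for j in(1,2,4):
            if not i&j: cv2.line(im,tuple(q[i].tolist()),tuple(q[i|j].tolist()),(0,0,255),1)
    outs.append(im[:,150:500])
cv2.imwrite("pics/ov.png",np.hstack(outs))
E
```

```text
(no output)
```

View pics/ov.png

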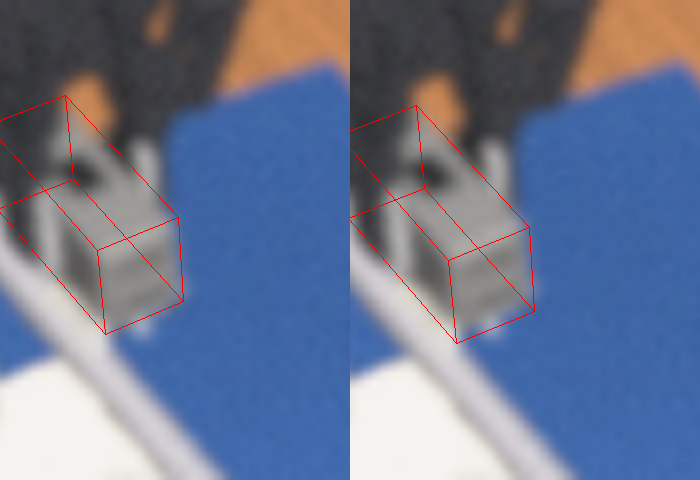

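```bash
python3 -m jog '[{"angular":[0,0,0.04],"linear":[-0.05,-0.035,0.45],"grip":1},{"angular":[0,0,0],"linear":[0,0,0.45],"grip":1},{"angular":[0,0,0],"linear":[0,0,0],"grip":1}]'; python3 st.py .5219 -.1365 .19 .057
python3 -m jog '[{"angular":[0,0,0],"linear":[0,0,0.1],"grip":1},{"angular":[0,0,0],"linear":[0,0,0.1],"grip":1}]'; python3 st.py .5219 -.1365 .185 .057
```

```text
time: 9.3
position: [0.5233, -0.1342, 0.1939]
eef_rot: [[-0.06, 0.998, 0.004], [0.998, 0.06, 0.001], [0.001, 0.004, -1.0]]
wrist_force: [-0.1, -0.1, -1.1]
grip_width: 0.029
t 9.3 p [ 0.5233 -0.1342  0.1939] yaw 0.0598 tilt [ 0.0012  0.004  -1.    ] F [-0.14 -0.1  -1.09] T [ 0.06  -0.012 -0.011] w 0.029
lin units [-0.11  -0.075  0.195] ang z units 0.036
ang vec units [ 0.05  -0.015  0.036]
time: 9.5
position: [0.5234, -0.1338, 0.1898]
eef_rot: [[-0.061, 0.998, 0.004], [0.998, 0.061, 0.002], [0.001, 0.004, -1.0]]
wrist_force: [-0.4, -0.6, -0.7]
grip_width: 0.0289
t 9.5 p [ 0.5234 -0.1338  0.1898] yaw 0.0606 tilt [ 0.0013  0.0042 -1.    ] F [-0.42 -0.6  -0.71] T [-0.001 -0.03  -0.015] w 0.0289
lin units [-0.13  -0.084  0.238] ang z units 0.045
ang vec units [ 0.053 -0.016  0.045]
```

```bash
python3 -m jog '[{"angular":[0.05,0,0.05],"linear":[-0.13,-0.1,0.05],"grip":1},{"angular":[0,0,0],"linear":[0,0,0],"grip":1}]'; python3 st.py .5217 -.1365 .185 .057
python3 -m jog '[{"angular":[0,0,0],"linear":[0,0,0.08],"grip":1},{"angular":[0,0,0],"linear":[0,0,0],"grip":1}]'; python3 st.py .5217 -.1365 .185 .057
python3 -m jog '[{"angular":[0,0,0],"linear":[0,0,0.08],"grip":1},{"angular":[0,0,0],"linear":[0,0,0],"grip":1}]'; python3 st.py .5217 -.1365 .185 .057
```

```text
time: 9.7
position: [0.5214, -0.1366, 0.1886]
eef_rot: [[-0.057, 0.998, -0.0], [0.998, 0.057, 0.001], [0.001, -0.0, -1.0]]
wrist_force: [-0.4, 0.3, -1.6]
grip_width: 0.0296
t 9.7 p [ 0.5214 -0.1366  0.1886] yaw 0.0566 tilt [ 1.3e-03 -2.0e-04 -1.0e+00] F [-0.37  0.27 -1.65] T [-0.054  0.004 -0.048] w 0.0296
lin units [0.005 0.013 0.181] ang z units -0.005
ang vec units [-0.003 -0.016 -0.005]
time: 9.9
position: [0.5215, -0.1368, 0.1872]
eef_rot: [[-0.056, 0.998, 0.0], [0.998, 0.056, 0.001], [0.001, 0.0, -1.0]]
wrist_force: [0.3, -0.1, -2.0]
grip_width: 0.0289
t 9.9 p [ 0.5215 -0.1368  0.1872] yaw 0.0563 tilt [ 1.1e-03  2.0e-04 -1.0e+00] F [ 0.3  -0.09 -1.95] T [ 0.03  -0.017 -0.062] w 0.0289
lin units [0.016 0.011 0.11 ] ang z units -0.009
ang vec units [ 0.003 -0.014 -0.009]
time: 10.1
position: [0.5216, -0.1369, 0.1857]
eef_rot: [[-0.056, 0.998, 0.001], [0.998, 0.056, 0.001], [0.001, 0.001, -1.0]]
wrist_force: [-0.7, 1.1, -1.8]
grip_width: 0.0295
t 10.1 p [ 0.5216 -0.1369  0.1857] yaw 0.0562 tilt [ 1.e-03  7.e-04 -1.e+00] F [-0.71  1.15 -1.77] T [-0.001  0.005  0.023] w 0.0295
lin units [0.019 0.006 0.034] ang z units -0.01
ang vec units [ 0.008 -0.012 -0.01 ]
```

```bash
for i in 1; do python3 -m jog '[{"angular":[0,0,0],"linear":[0,0,0.08],"grip":1},{"angular":[0,0,0],"linear":[0,0,0],"grip":1}]' >/dev/null; python3 st.py;  python3 -m jog '[{"angular":[0,0,0],"linear":[0,0,0.08],"grip":1},{"angular":[0,0,0],"linear":[0,0,0],"grip":1}]'>/dev/null; python3 st.py;  python3 -m jog '[{"angular":[0,0,0],"linear":[0,0,0.08],"grip":1},{"angular":[0,0,0],"linear":[0,0,0],"grip":1}]'>/dev/null; python3 st.py; done
```

```text
t 10.3 p [ 0.5216 -0.1369  0.184 ] yaw 0.0563 tilt [ 1.e-03  7.e-04 -1.e+00] F [ 0.18  0.2  -1.79] T [ 0.003 -0.004 -0.018] w 0.0287
t 10.5 p [ 0.5219 -0.1369  0.1825] yaw 0.0563 tilt [ 8.0e-04  1.6e-03 -1.0e+00] F [-1.01  0.22 -1.67] T [0.013 0.014 0.012] w 0.0293
t 10.7 p [ 0.522  -0.1369  0.1812] yaw 0.0564 tilt [ 5.0e-04  2.1e-03 -1.0e+00] F [0.5  0.45 0.  ] T [ 0.083 -0.013  0.055] w 0.029
```

```bash
cat > pic.py <<'E'
import sys,cv2,pickle,numpy as np
from cell import optics
n=sys.argv[1];b=optics.get_image("scene");pickle.dump(b,open(f"{n}.pkl","wb"))
cv2.imwrite(f"pics/{n}.png",cv2.resize(b["frame"][110:190,260:340,::-1],None,fx=7,fy=7,interpolation=cv2.INTER_CUBIC))
E
python3 pic.py g3; python3 st.py
```

```text
t 10.75 p [ 0.522  -0.1369  0.1814] yaw 0.0564 tilt [ 5.0e-04  2.2e-03 -1.0e+00] F [-0.13 -0.36 -0.16] T [-0.018  0.026 -0.012] w 0.0291
```

View pics/g3.png

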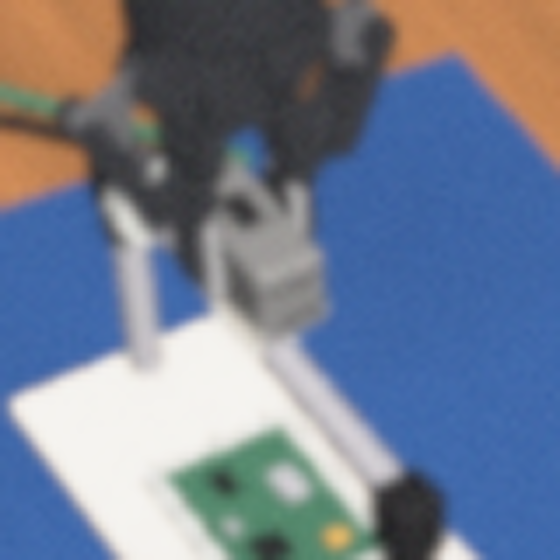

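The lamp sits centred over the bar (about (280,330) in this crop), with light contact just starting. I'll feel sideways to check that the mouth straddles the bar.

```bash
python3 -m jog '[{"angular":[0,0,0],"linear":[0,0.08,0],"grip":1},{"angular":[0,0,0],"linear":[0,0,0],"grip":1}]' >/dev/null; python3 st.py;  python3 -m jog '[{"angular":[0,0,0],"linear":[0,-0.08,0],"grip":1},{"angular":[0,0,0],"linear":[0,0,0],"grip":1}]'>/dev/null; python3 st.py;  python3 -m jog '[{"angular":[0,0,0],"linear":[0,-0.08,0],"grip":1},{"angular":[0,0,0],"linear":[0,0,0],"grip":1}]'>/dev/null; python3 st.py
```

```text
t 10.95 p [ 0.523  -0.1369  0.1814] yaw 0.0561 tilt [ 5.e-04  4.e-04 -1.e+00] F [-2.29  0.3  -0.22] T [0.016 0.375 0.004] w 0.0289
t 11.15 p [ 0.5219 -0.1369  0.1816] yaw 0.0564 tilt [ 5.0e-04  2.1e-03 -1.0e+00] F [-0.53 -0.34 -0.69] T [-0.03   0.02   0.031] w 0.0292
t 11.35 p [ 0.521  -0.137   0.1819] yaw 0.0566 tilt [ 2.0e-04  4.6e-03 -1.0e+00] F [ 1.01 -0.69 -1.22] T [ 0.001 -0.333 -0.009] w 0.0292
```

```bash
python3 -m jog '[{"angular":[0.05,0,0],"linear":[0,0.07,0.03],"grip":1},{"angular":[0,0,0],"linear":[0,0,0],"grip":1}]' >/dev/null; python3 st.py .522 -.1369 .175 .057
python3 -m jog '[{"angular":[0,0,0],"linear":[0,0,0.08],"grip":1},{"angular":[0,0,0],"linear":[0,0,0.08],"grip":1}]'>/dev/null; python3 st.py;  python3 -m jog '[{"angular":[0,0,0],"linear":[0,0,0.08],"grip":1},{"angular":[0,0,0],"linear":[0,0,0.08],"grip":1}]'>/dev/null; python3 st.py .522 -.1369 .175 .057
```

```text
t 11.55 p [ 0.5221 -0.1369  0.1813] yaw 0.0565 tilt [ 2.e-04 -5.e-04 -1.e+00] F [-0.19 -0.04  0.26] T [-0.001  0.04  -0.03 ] w 0.0293
lin units [-0.    -0.006  0.316] ang z units -0.006
ang vec units [-0.006 -0.002 -0.006]
t 11.75 p [ 0.5222 -0.1369  0.1786] yaw 0.0565 tilt [-1.e-04 -1.e-04 -1.e+00] F [ 0.19 -0.73  1.35] T [0.022 0.073 0.031] w 0.0291
t 11.95 p [ 0.5224 -0.137   0.1759] yaw 0.0565 tilt [-5.e-04  8.e-04 -1.e+00] F [-0.35  0.44  2.34] T [0.076 0.084 0.023] w 0.029
lin units [ 0.007 -0.018  0.043] ang z units -0.006
ang vec units [ 0.01   0.007 -0.006]
```

```bash
python3 -m jog '[{"angular":[0,0,0],"linear":[0,-0.015,0.08],"grip":1},{"angular":[0,0,0],"linear":[0,-0.015,0.08],"grip":1},{"angular":[0,0,0],"linear":[0,-0.01,0.08],"grip":1}]'>/dev/null; python3 st.py;  python3 -m jog '[{"angular":[0,0,0],"linear":[0,-0.01,0.08],"grip":1},{"angular":[0,0,0],"linear":[0,-0.01,0.08],"grip":1},{"angular":[0,0,0],"linear":[0,-0.01,0.08],"grip":1}]'>/dev/null; python3 st.py .522 -.1369 .165 .057
```

```text
t 12.25 p [ 0.522  -0.1372  0.172 ] yaw 0.0566 tilt [-0.0013  0.0032 -1.    ] F [-0.9   0.33  4.36] T [0.06  0.119 0.025] w 0.0291
t 12.55 p [ 0.522  -0.1373  0.1685] yaw 0.0567 tilt [-0.0021  0.006  -1.    ] F [-0.67  1.04  6.28] T [0.106 0.11  0.063] w 0.0291
lin units [ 0.02  -0.     0.174] ang z units -0.004
ang vec units [ 0.075  0.027 -0.004]
```

```bash
python3 -m jog '[{"angular":[0.06,0.03,0],"linear":[0.01,-0.01,0.08],"grip":1},{"angular":[0.02,0,0],"linear":[0,-0.01,0.08],"grip":1},{"angular":[0.02,0,0],"linear":[0,-0.01,0.08],"grip":1}]'>/dev/null; python3 st.py;  python3 -m jog '[{"angular":[0.02,0.01,0],"linear":[0,-0.01,0.08],"grip":1},{"angular":[0.02,0,0],"linear":[0,-0.01,0.08],"grip":1},{"angular":[0.02,0,0],"linear":[0,-0.01,0.08],"grip":1}]'>/dev/null; python3 st.py .522 -.1369 .165 .057
```

```text
t 12.85 p [ 0.5222 -0.1374  0.1659] yaw 0.0567 tilt [-0.0012  0.0019 -1.    ] F [-0.71 -0.25  6.93] T [ 0.189  0.147 -0.007] w 0.0289
t 13.15 p [ 0.5224 -0.1374  0.164 ] yaw 0.0569 tilt [-0.0016  0.0013 -1.    ] F [-0.69  0.85  7.76] T [0.181 0.208 0.041] w 0.0287
lin units [ 0.027 -0.02  -0.049] ang z units -0.001
ang vec units [ 0.016  0.02  -0.001]
```

```bash
python3 -m jog '[{"angular":[0.02,0.02,0],"linear":[0.02,-0.02,0.12],"grip":1},{"angular":[0.02,0.01,0],"linear":[0,-0.01,0.12],"grip":1},{"angular":[0.02,0,0],"linear":[0,-0.01,0.12],"grip":1}]'>/dev/null; python3 st.py;  python3 -m jog '[{"angular":[0.02,0.01,0],"linear":[0,-0.015,0.12],"grip":1},{"angular":[0.02,0.01,0],"linear":[0,-0.015,0.12],"grip":1}]'>/dev/null; python3 st.py .522 -.1369 .165 .057
```

```text
t 13.45 p [ 0.5226 -0.1375  0.1611] yaw 0.057 tilt [-0.0016  0.0022 -1.    ] F [-1.25  1.17  9.08] T [ 0.3    0.416 -0.022] w 0.0288
t 13.65 p [ 0.5227 -0.1375  0.1596] yaw 0.0571 tilt [-0.0013  0.0029 -1.    ] F [-1.45  1.94  9.99] T [0.214 0.403 0.063] w 0.029
lin units [ 0.033 -0.032 -0.272] ang z units 0.002
ang vec units [0.037 0.016 0.002]
```

```bash
python3 -m jog '[{"angular":[0.03,0.02,0],"linear":[0.02,-0.05,0.12],"grip":1},{"angular":[0.02,0.01,0],"linear":[0.01,-0.04,0.12],"grip":1}]'>/dev/null; python3 st.py;  python3 -m jog '[{"angular":[0.02,0.01,0],"linear":[0.01,-0.03,0.13],"grip":1},{"angular":[0.02,0.01,0],"linear":[0,-0.03,0.13],"grip":1}]'>/dev/null; python3 st.py .522 -.1369 .165 .057
```

```text
t 13.85 p [ 0.5222 -0.1375  0.1586] yaw 0.0571 tilt [-0.0015  0.005  -1.    ] F [-0.14  0.81 10.78] T [0.188 0.087 0.032] w 0.0289
t 14.05 p [ 0.5223 -0.1376  0.1576] yaw 0.0572 tilt [-0.0018  0.008  -1.    ] F [-1.75  1.73 10.8 ] T [ 0.364  0.293 -0.023] w 0.0291
lin units [ 0.035 -0.008 -0.368] ang z units 0.003
ang vec units [0.1   0.023 0.003]
```

```bash
python3 -m jog '[{"angular":[0.08,0.02,0],"linear":[0.02,-0.04,0.14],"grip":1},{"angular":[0.03,0.01,0],"linear":[0.01,-0.03,0.14],"grip":1}]'>/dev/null; python3 st.py;  python3 -m jog '[{"angular":[0.03,0.01,0],"linear":[0.01,-0.03,0.14],"grip":1},{"angular":[0.03,0.01,0],"linear":[0,-0.03,0.14],"grip":1}]'>/dev/null; python3 st.py .522 -.1369 .165 .057
```

```text
t 14.25 p [ 0.5224 -0.1376  0.1566] yaw 0.0572 tilt [-0.0023  0.0062 -1.    ] F [-1.67  1.33  9.23] T [ 0.109  0.274 -0.004] w 0.029
t 14.45 p [ 0.5221 -0.1378  0.1531] yaw 0.0572 tilt [-0.0022  0.0055 -1.    ] F [-0.13  0.71  7.04] T [ 0.35  -0.093 -0.075] w 0.0287
lin units [ 0.042  0.002 -0.593] ang z units 0.002
ang vec units [0.068 0.027 0.002]
```

```bash
python3 -m jog '[{"angular":[0.05,0.02,0],"linear":[0.02,0,0.1],"grip":1}]'>/dev/null; python3 st.py;  python3 -m jog '[{"angular":[0.03,0.01,0],"linear":[0.01,0,0.08],"grip":1}]'>/dev/null; python3 st.py .522 -.1369 .165 .057; python3 -m jog '[{"angular":[0.03,0.01,0],"linear":[0.01,0,0.08],"grip":1}]'>/dev/null; python3 st.py .522 -.1369 .165 .057
```

```text
t 14.55 p [ 0.5222 -0.1377  0.1519] yaw 0.0569 tilt [-0.0016  0.0025 -1.    ] F [-2.13 -1.32  8.01] T [-0.107  0.382  0.071] w 0.0294
t 14.65 p [ 0.5223 -0.1377  0.1511] yaw 0.0567 tilt [-1.4e-03  8.0e-04 -1.0e+00] F [-1.7  -0.36  8.83] T [0.118 0.328 0.024] w 0.0289
lin units [ 0.042 -0.01  -0.693] ang z units -0.004
ang vec units [ 0.009  0.018 -0.004]
t 14.75 p [ 0.5223 -0.1377  0.1504] yaw 0.0565 tilt [-0.0012 -0.001  -1.    ] F [-2.08 -0.14  8.28] T [0.118 0.404 0.01 ] w 0.0293
lin units [ 0.042 -0.012 -0.729] ang z units -0.006
ang vec units [-0.012  0.015 -0.006]
```

```bash
python3 -m jog '[{"angular":[0,0.01,0],"linear":[0.02,-0.04,0.13],"grip":1},{"angular":[0.02,0.01,0],"linear":[0.01,-0.03,0.13],"grip":1}]'>/dev/null; python3 st.py;  python3 -m jog '[{"angular":[0.03,0.01,0],"linear":[0.01,-0.02,0.14],"grip":1},{"angular":[0.03,0.01,0],"linear":[0.01,-0.02,0.14],"grip":1}]'>/dev/null; python3 st.py .522 -.1369 .165 .057; python3 -m jog '[{"angular":[0.03,0.01,0],"linear":[0.01,-0.02,0.15],"grip":1},{"angular":[0.03,0.01,0],"linear":[0.01,-0.02,0.15],"grip":1}]'>/dev/null; python3 st.py .522 -.1369 .165 .057
```

```text
t 14.95 p [ 0.5222 -0.1377  0.1481] yaw 0.0564 tilt [-0.0016  0.0027 -1.    ] F [-1.16  1.14 10.3 ] T [0.231 0.255 0.028] w 0.0295
t 15.15 p [ 0.5222 -0.1378  0.1459] yaw 0.0564 tilt [-0.0017  0.0023 -1.    ] F [-2.47  0.37 12.5 ] T [0.189 0.474 0.033] w 0.0294
lin units [ 0.042 -0.006 -0.954] ang z units -0.007
ang vec units [ 0.028  0.022 -0.007]
t 15.35 p [ 0.5222 -0.1378  0.1439] yaw 0.0564 tilt [-0.002   0.0021 -1.    ] F [-2.54  0.58 13.01] T [0.305 0.558 0.066] w 0.0293
lin units [ 0.041 -0.007 -1.053] ang z units -0.007
ang vec units [ 0.026  0.025 -0.007]
```

```bash
python3 -m jog '[{"angular":[0,0.02,0],"linear":[0.01,-0.02,-0.1],"grip":1},{"angular":[0,0,0],"linear":[0,-0.02,-0.12],"grip":1},{"angular":[0,0,0],"linear":[0,0,-0.12],"grip":1},{"angular":[0,0,0],"linear":[0,0,-0.12],"grip":1}]'>/dev/null; python3 st.py;  python3 -m jog '[{"angular":[0,0,0],"linear":[0,0,-0.12],"grip":1},{"angular":[0,0,0],"linear":[0,0,-0.1],"grip":1}]'>/dev/null; python3 st.py .522 -.1369 .165 .057
```

```text
t 15.75 p [ 0.5221 -0.1377  0.1561] yaw 0.0565 tilt [-0.0016  0.0062 -1.    ] F [-0.32 -0.17  3.9 ] T [0.09  0.077 0.005] w 0.0291
t 15.95 p [ 0.5221 -0.1377  0.1601] yaw 0.0564 tilt [-0.0013  0.0059 -1.    ] F [ 0.34 -0.51  0.87] T [ 0.084 -0.218  0.03 ] w 0.029
lin units [ 0.041  0.001 -0.247] ang z units -0.008
ang vec units [ 0.074  0.016 -0.008]
```

```bash
python3 -m jog '[{"angular":[0.07,0.01,0],"linear":[0,0,-0.08],"grip":1},{"angular":[0,0,0],"linear":[0,0,0],"grip":1}]'>/dev/null; python3 st.py .522 -.1369 .165 .057; python3 pic.py g4;python3 st.py
```

```text
t 16.15 p [ 0.5222 -0.1378  0.161 ] yaw 0.0564 tilt [-3.e-04 -4.e-04 -1.e+00] F [ 0.36 -0.36  2.56] T [ 0.041 -0.128  0.015] w 0.0293
lin units [ 0.044 -0.007 -0.199] ang z units -0.007
ang vec units [-0.005  0.004 -0.007]
t 16.2 p [ 0.5222 -0.1377  0.1609] yaw 0.0564 tilt [-3.e-04 -3.e-04 -1.e+00] F [1.46 0.23 1.22] T [ 0.003 -0.228  0.066] w 0.0291
```

View pics/g4.png

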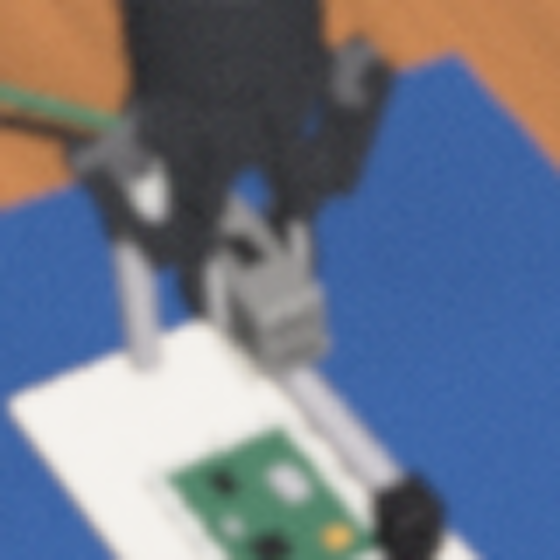

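The housing now sits down on the bar, with no gap at about (290,365). I'll take off the remaining load before sliding.

```bash
python3 -m jog '[{"angular":[0,0,0],"linear":[0,-0.02,-0.08],"grip":1},{"angular":[0,0,0],"linear":[0,0,0],"grip":1}]'>/dev/null; python3 st.py; python3 -m jog '[{"angular":[0,0,0],"linear":[0,0,-0.07],"grip":1},{"angular":[0,0,0],"linear":[0,0,0],"grip":1}]'>/dev/null; python3 st.py .5245 -.184 .164 .057
```

```text
t 16.4 p [ 0.522  -0.1377  0.1619] yaw 0.0565 tilt [-0.e+00 -4.e-04 -1.e+00] F [ 2.1  -0.19  1.23] T [ 0.048 -0.235  0.079] w 0.0294
t 16.6 p [ 0.522  -0.1377  0.1629] yaw 0.0564 tilt [ 1.e-04 -7.e-04 -1.e+00] F [ 2.74 -0.85  0.84] T [-0.021 -0.365  0.054] w 0.0295
lin units [-2.316 -0.003 -0.053] ang z units -0.007
ang vec units [-0.009 -0.001 -0.007]
```

```bash
python3 -m jog '[{"angular":[0,0,0],"linear":[0,0.04,-0.08],"grip":1},{"angular":[0,0,0],"linear":[0,0,0],"grip":1}]'>/dev/null; python3 st.py; python3 -m jog '[{"angular":[0,0,0],"linear":[0,0,-0.05],"grip":1},{"angular":[0,0,0],"linear":[0,0,0],"grip":1}]'>/dev/null; python3 st.py .5245 -.184 .164 .057
```

```text
t 16.8 p [ 0.522  -0.1377  0.1639] yaw 0.0563 tilt [ 4.0e-04 -3.2e-03 -1.0e+00] F [ 2.65 -0.51  0.67] T [-0.025 -0.439  0.002] w 0.0291
t 17.0 p [ 0.5219 -0.1377  0.1644] yaw 0.0563 tilt [ 7.0e-04 -4.1e-03 -1.0e+00] F [ 0.34 -0.58 -0.08] T [-0.06  -0.13  -0.024] w 0.0285
lin units [-2.318e+00  1.000e-03  1.600e-02] ang z units -0.009
ang vec units [-0.051 -0.009 -0.009]
```

```bash
python3 -m jog '[{"angular":[-0.05,0,0],"linear":[-0.15,0,0],"grip":1},{"angular":[0,0,0],"linear":[-0.2,0,0],"grip":1},{"angular":[0,0,0],"linear":[-0.2,0,0],"grip":1}]'>/dev/null; python3 st.py .5245 -.184 .164 .057; python3 -m jog '[{"angular":[0,0,0],"linear":[-0.2,0,0],"grip":1},{"angular":[0,0,0],"linear":[-0.2,0,0],"grip":1}]'>/dev/null; python3 st.py .5245 -.184 .164 .057
```

```text
t 17.3 p [ 0.5221 -0.1463  0.1639] yaw 0.0591 tilt [ 0.0064 -0.0012 -1.    ] F [ 0.6   4.22 -0.09] T [ 0.73  -0.087 -0.046] w 0.029
lin units [-1.888  0.008 -0.018] ang z units 0.027
ang vec units [-0.015 -0.08   0.027]
t 17.5 p [ 0.5226 -0.1543  0.1638] yaw 0.0598 tilt [ 0.0079 -0.0015 -1.    ] F [0.   4.6  0.19] T [ 0.822 -0.186 -0.006] w 0.0288
lin units [-1.49   0.008 -0.023] ang z units 0.035
ang vec units [-0.019 -0.099  0.035]
```

```bash
python3 -m jog '[{"angular":[0,-0.04,0.02],"linear":[-0.2,0,0],"grip":1},{"angular":[0,-0.03,0],"linear":[-0.2,0,0],"grip":1},{"angular":[0,-0.02,0],"linear":[-0.2,0,0],"grip":1}]'>/dev/null; python3 st.py .5245 -.184 .164 .057; python3 -m jog '[{"angular":[0,-0.02,0.02],"linear":[-0.15,0,0],"grip":1},{"angular":[0,-0.02,0],"linear":[-0.12,0,0],"grip":1}]'>/dev/null; python3 st.py .5245 -.184 .164 .057
```

```text
t 17.8 p [ 0.5233 -0.1674  0.1637] yaw 0.0578 tilt [ 5.0e-04 -1.6e-03 -1.0e+00] F [0.4  4.23 0.19] T [ 0.8   -0.095 -0.015] w 0.0291
lin units [-0.83   0.012 -0.016] ang z units 0.011
ang vec units [-0.02  -0.006  0.011]
t 18.0 p [ 0.5236 -0.1735  0.1636] yaw 0.0559 tilt [-0.0027 -0.0016 -1.    ] F [-0.65  4.61 -0.95] T [ 0.909 -0.08   0.043] w 0.0289
lin units [-0.527  0.014 -0.016] ang z units -0.014
ang vec units [-0.02   0.034 -0.014]
```

```bash
python3 -m jog '[{"angular":[0,0.03,0],"linear":[-0.08,0,0],"grip":1},{"angular":[0,0,0],"linear":[-0.08,0,0],"grip":1}]'>/dev/null; python3 st.py; python3 -m jog '[{"angular":[0,0,0],"linear":[-0.08,0,0],"grip":1},{"angular":[0,0,0],"linear":[-0.07,0,0],"grip":1}]'>/dev/null; python3 st.py; python3 -m jog '[{"angular":[0,0,0],"linear":[-0.07,0,0],"grip":1}]'>/dev/null; python3 st.py;python3 -m jog '[{"angular":[0,0,0],"linear":[-0.06,0,0],"grip":1}]'>/dev/null; python3 st.py .5245 -.184 .164 .057
```

```text
t 18.2 p [ 0.5238 -0.177   0.1636] yaw 0.0558 tilt [-1.0e-04 -1.7e-03 -1.0e+00] F [0.3  4.84 0.55] T [ 0.8   -0.124  0.037] w 0.029
t 18.4 p [ 0.524  -0.1802  0.1637] yaw 0.056 tilt [ 0.     -0.0017 -1.    ] F [ 0.65  4.6  -0.92] T [ 0.763 -0.121 -0.056] w 0.0288
t 18.5 p [ 0.5241 -0.1817  0.1637] yaw 0.056 tilt [ 0.     -0.0017 -1.    ] F [ 0.59  5.2  -0.14] T [ 0.795 -0.101 -0.   ] w 0.0288
t 18.6 p [ 0.5242 -0.1829  0.1637] yaw 0.0561 tilt [ 0.     -0.0017 -1.    ] F [0.26 4.36 0.3 ] T [ 0.871 -0.103  0.003] w 0.0292
lin units [-0.054  0.014 -0.017] ang z units -0.012
ang vec units [-0.021 -0.    -0.012]
```

```bash
python3 -m jog '[{"angular":[0,0,0],"linear":[-0.06,0,0],"grip":1}]'>/dev/null; python3 st.py; python3 -m jog '[{"angular":[0,0,0],"linear":[-0.06,0,0],"grip":1}]'>/dev/null; python3 st.py; python3 -m jog '[{"angular":[0,0,0],"linear":[-0.06,0,0],"grip":1}]'>/dev/null; python3 st.py
```

```text
t 18.7 p [ 0.5242 -0.1842  0.1636] yaw 0.0561 tilt [ 1.0e-04 -1.7e-03 -1.0e+00] F [1.04 4.56 0.49] T [ 0.792 -0.185  0.031] w 0.0291
t 18.8 p [ 0.5243 -0.1849  0.1636] yaw 0.0565 tilt [ 0.0015 -0.0019 -1.    ] F [ 0.47  9.79 -0.78] T [ 1.568 -0.048 -0.028] w 0.0288
t 18.9 p [ 0.5243 -0.1849  0.1634] yaw 0.0575 tilt [ 0.0042 -0.0024 -1.    ] F [ 0.35 10.81  0.91] T [ 1.624  0.011 -0.018] w 0.0292
```

```bash
python3 -m jog '[{"angular":[0,0,0],"linear":[-0.05,0,0],"grip":1}]'>/dev/null; python3 st.py; python3 -m jog '[{"angular":[0,0,0],"linear":[-0.05,0,0],"grip":1}]'>/dev/null; python3 st.py;  python3 pic.py g5; python3 st.py
```

```text
t 19.0 p [ 0.5242 -0.1849  0.1633] yaw 0.0584 tilt [ 0.0063 -0.0028 -1.    ] F [0.8  8.33 0.51] T [ 1.12  -0.033 -0.054] w 0.029
t 19.1 p [ 0.5242 -0.185   0.1631] yaw 0.0592 tilt [ 0.0082 -0.0032 -1.    ] F [-0.6   7.51  0.15] T [ 1.169 -0.017 -0.095] w 0.0288
t 19.15 p [ 0.5242 -0.185   0.1631] yaw 0.0592 tilt [ 0.0082 -0.0032 -1.    ] F [0.57 7.67 0.82] T [ 1.211 -0.08   0.006] w 0.0288
```

View pics/g5.png

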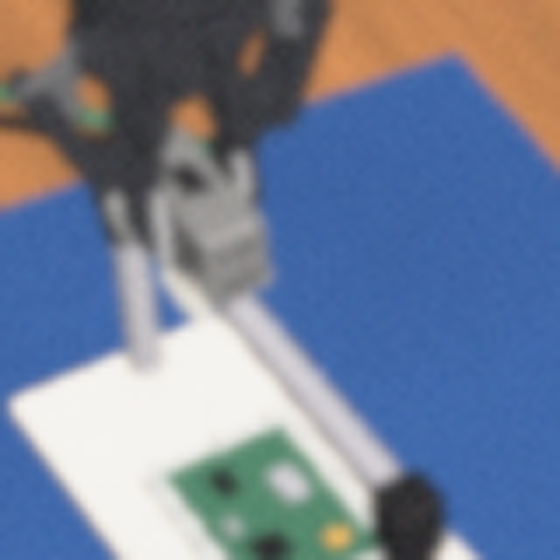

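The lamp is butted on the collar end of the bar: force along the bar rose from about 4.5 to 10.8 N, so roughly 6 N is on the collar. Releasing now.

```bash
python3 -m jog '[{"angular":[0,-0.08,0],"linear":[0,0,-0.05],"grip":1},{"angular":[0,0,0],"linear":[0,0,0],"grip":1}]'>/dev/null; python3 st.py; python3 -m jog '[{"angular":[0,0,0],"linear":[0,0,0],"grip":-0.3},{"angular":[0,0,0],"linear":[0,0,0],"grip":-0.3},{"angular":[0,0,0],"linear":[0,0,0],"grip":-0.3},{"angular":[0,0,0],"linear":[0,0,0],"grip":-0.3},{"angular":[0,0,0],"linear":[0,0,0],"grip":-0.3}]'>/dev/null; python3 st.py; python3 pic.py g6
```

```text
t 19.35 p [ 0.5242 -0.1848  0.164 ] yaw 0.0595 tilt [ 0.0019 -0.0035 -1.    ] F [ 1.02  3.84 -0.47] T [ 0.687 -0.056 -0.064] w 0.0289
t 19.85 p [ 0.5238 -0.1886  0.1645] yaw 0.056 tilt [-0.0046 -0.0036 -1.    ] F [-0.45 -0.94  0.51] T [-0.012 -0.013  0.006] w 0.0552
```

View pics/g6.png

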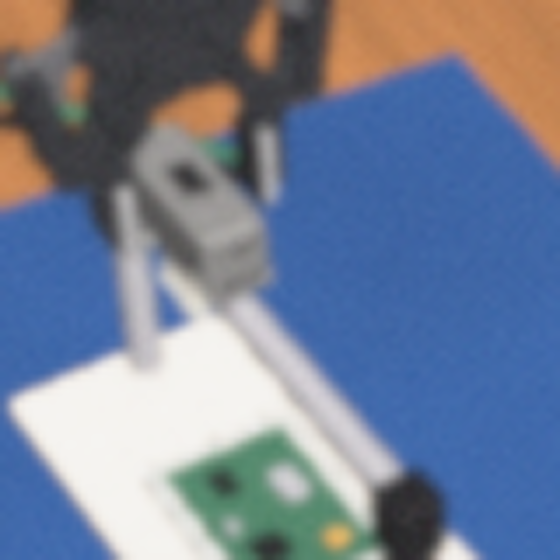

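```bash
python3 -m jog '[{"angular":[0,0,0],"linear":[0,0,-0.5],"grip":-0.3},{"angular":[0,0,0],"linear":[0,0,-0.8],"grip":-0.3},{"angular":[0,0,0],"linear":[0,0,-0.8],"grip":-0.3},{"angular":[0,0,0],"linear":[0,0,-0.8],"grip":-0.3},{"angular":[0,0,0],"linear":[0,0,-0.8],"grip":-0.3},{"angular":[0,0,0],"linear":[0,0,-0.8],"grip":-0.3},{"angular":[0,0,0],"linear":[0,0,-0.8],"grip":-0.3},{"angular":[0,0,0],"linear":[0,0,-0.8],"grip":-0.3},{"angular":[0,0,0],"linear":[0,0,0],"grip":-0.3}]'>/dev/null; python3 -m jog '[{"angular":[0,0,0],"linear":[1,0,0],"grip":-0.3},{"angular":[0,0,0],"linear":[1,0,0],"grip":-0.3},{"angular":[0,0,0],"linear":[1,0,0],"grip":-0.3},{"angular":[0,0,0],"linear":[1,0,0],"grip":-0.3},{"angular":[0,0,0],"linear":[1,0,0],"grip":-0.3},{"angular":[0,0,0],"linear":[1,0,0],"grip":-0.3},{"angular":[0,0,0],"linear":[1,0,0],"grip":-0.3},{"angular":[0,0,0],"linear":[1,0,0],"grip":-0.3},{"angular":[0,0,0],"linear":[1,0,0],"grip":-0.3},{"angular":[0,0,0],"linear":[1,0,0],"grip":-0.3},{"angular":[0,0,0],"linear":[1,0,0],"grip":-0.3},{"angular":[0,0,0],"linear":[1,0,0],"grip":-0.3},{"angular":[0,0,0],"linear":[0,0,0],"grip":-0.3}]'>/dev/null; python3 st.py
python3 - <<'E'
from cell import optics
import cv2,pickle,numpy as np
a=optics.get_image("top");pickle.dump(a,open("top7.pkl","wb"));b=optics.get_image("scene");pickle.dump(b,open("scene7.pkl","wb"))
A=cv2.resize(a["frame"][180:270,320:480],None,fx=5,fy=5,interpolation=cv2.INTER_CUBIC)
cv2.imwrite("pics/f_top.png",A[:,:,::-1]);cv2.imwrite("pics/f_scene.png",b["frame"][:,:,::-1])
E
```

```text
t 22.1 p [0.5092 0.0603 0.3025] yaw 0.0543 tilt [-0.0109  0.0075 -0.9999] F [ 0.   -0.59  0.48] T [ 0.008 -0.007 -0.003] w 0.0553
```

View pics/f_top.png

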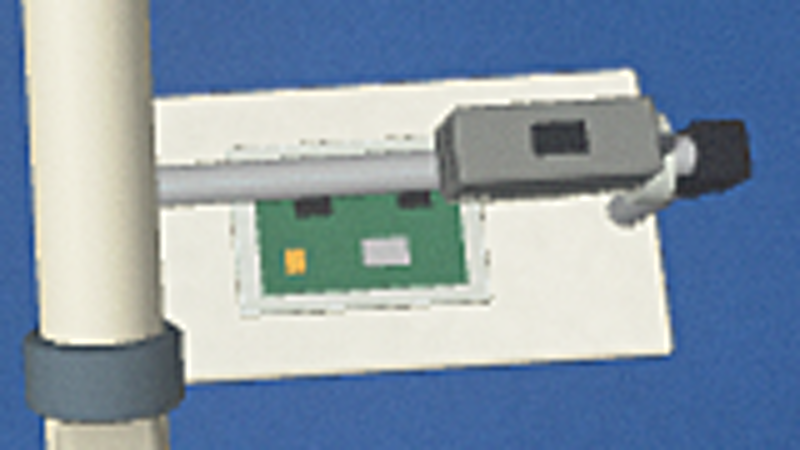

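View pics/f_scene.png

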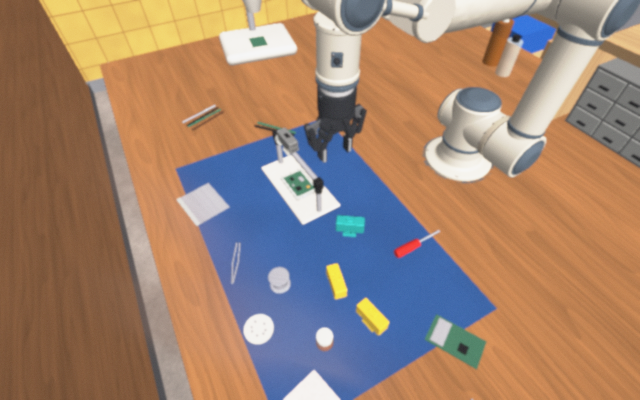

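The lamp is on the bar with its end at the collar (top crop about (660,150)). The spool, jar and screwdriver look unmoved. I'll check its pose and height with a fit and an overlay.

```bash
python3 - <<'E'
from fit import *
t=load("top7.pkl");s=load("scene7.pkl")
o=[]
for d,(x0,y0,x1,y1) in((t,(400,190,460,230)),(s,(265,115,325,165))):
    k=7;im=cv2.resize(d["frame"][y0:y1,x0:x1,::-1],None,fx=k,fy=k,interpolation=cv2.INTER_CUBIC)
    for zz,col in((.156,(0,0,255)),(.1735,(0,255,0))):
        q=((proj(d,box([.5243,-.1848,zz,.057]))+.5-[x0,y0])*k).astype(int)
        for i in range(8):
            for j in(1,2,4):
                if not i&j: cv2.line(im,tuple(q[i].tolist()),tuple(q[i|j].tolist()),col,1)
    o.append(im)
h=max(i.shape[0] for i in o); cv2.imwrite("pics/fin.png",cv2.resize(np.hstack([np.pad(i,((0,h-i.shape[0]),(0,0),(0,0))) for i in o]),None,fx=.95,fy=.95))
t0=load("top0.pkl");
for n,b in(("spool",(250,125,285,162)),("jar",(172,140,205,170)),("driver",(218,270,242,352))):
    x0,y0,x1,y1=b; print(n,np.abs(t0["frame"][y0:y1,x0:x1].astype(int)-t["frame"][y0:y1,x0:x1]).mean())
E
```

```text
spool 66.72303732303732
jar 39.388888888888886
driver 60.21358401084011
```

View pics/fin.png

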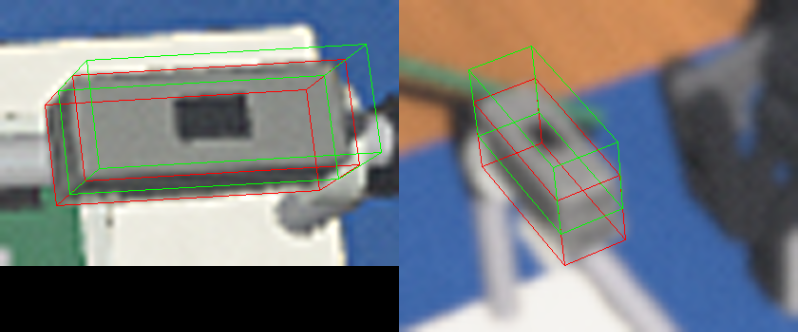

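```bash
python3 - <<'E'
from h import *
a,b=load("scene0.pkl"),load("scene7.pkl")
for n,(x0,y0,x1,y1) in dict(spool=(265,260,295,298),jar=(312,322,338,354),driver=(390,225,445,262)).items():
    print(n,np.abs(a["frame"][y0:y1,x0:x1].astype(int)-b["frame"][y0:y1,x0:x1]).mean().round(2))
from cell import workorder; print(workorder.finish_job())
E
```

```text
spool 2.8
jar 2.27
driver 2.36
the job is handed in; nothing more can be done
None
```

I clipped the lamp onto the middle of the bar, slid it against the collar, let go and handed the job in at about 22 s. No verdict came back, so the results below rest on my own force readings and pictures.

- **Pressing on:** Before pressing, I felt sideways to confirm the clip's mouth straddled the bar. The force on the bar peaked at about 12 N, dropped at the snap, then rose again at the bar's own spring rate to at most about 15 N. That pattern means the lamp was home.
- **Sliding to the collar:** The lamp dragged with about 4.5 N. At the collar the force along the bar jumped to about 10.8 N, so the collar took about 6 N, and I held the lamp there for about 0.3 s.
- **Final pose:** After release, the fitted outline matched the fully home, upright position against the collar to about a pixel. The gripper was well clear.
- **Spool, jar and screwdriver:** They looked unmoved in the scene camera, where differences were at noise level. My first comparison, in the top camera, showed large differences. I put that down to the arm blocking the view and did not repeat it.
- **Camera disagreement:** The bar's position in the scene camera differed from the top camera by about 1 pixel. I used contact forces rather than the pictures for the final alignment.

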